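# Hold down the recessed reset of the tripped channel

## Task

One of the three channels of the white interlock box has tripped: its lamp is red while the other two are green. Take the orange-handled reset pin out of its blue stand, reach its steel tip down through the hole in front of the red lamp and press the recessed button there right in. Finish while still gripping the pin and holding that button down; do not press the buttons of the green channels, and leave the other things on the worktop where they are.

Things in the scene. Friction and masses are not known exactly. Their poses are not given: they have to be found in the camera images.
- interlock_box: white box fixed to the worktop, 96 (its x) x 140 (its y) x 60 mm high, upright; origin at the centre of its underside; its x axis points from the row of holes to the row of lamps, away from the robot at zero yaw. Three holes in a row along its y at 40 mm pitch, a lamp for each channel. Right of the robot; a grey cabinet-like box about 0.15 m high with things on it (up to 0.21 m) stands to its left, a microscope to its right behind.
- hole_1 (a point): the left of the three round holes in the box's top (counting from the robot's left): the point is on the hole's axis, level with the box's top face. Hole 15 mm across, straight down, edge slightly bevelled. A yellow button (12 mm across) lies recessed in it, its top 16 mm below the face when not pressed. The channel's lamp stands 32 mm behind the hole along the box's own +x.
- hole_2 (a point): the middle of the three round holes in the box's top (counting from the robot's left): the point is on the hole's axis, level with the box's top face. Hole 15 mm across, straight down, edge slightly bevelled. A yellow button (12 mm across) lies recessed in it, its top 16 mm below the face when not pressed. The channel's lamp stands 32 mm behind the hole along the box's own +x.
- hole_3 (a point): the right of the three round holes in the box's top (counting from the robot's left): the point is on the hole's axis, level with the box's top face. Hole 15 mm across, straight down, edge slightly bevelled. A yellow button (12 mm across) lies recessed in it, its top 16 mm below the face when not pressed. The channel's lamp stands 32 mm behind the hole along the box's own +x.
- lamp_red_top (a point): top of the red lamp, a round lens 13 mm across that stands 9 mm above the box's top face; marks the tripped channel, any of the three
- lamp_green_a_top (a point): top of a green lamp of the same form (a healthy channel)
- lamp_green_b_top (a point): top of the other green lamp (a healthy channel)
- reset_1 (a joint): travel of the recessed button in the left hole, m: 0 up, 0.006 fully in (stop). Sprung: about 1.3 N to start, 5 N fully in; it comes back up when let go
- reset_2 (a joint): travel of the recessed button in the middle hole, m: 0 up, 0.006 fully in (stop). Sprung: about 1.3 N to start, 5 N fully in; it comes back up when let go
- reset_3 (a joint): travel of the recessed button in the right hole, m: 0 up, 0.006 fully in (stop). Sprung: about 1.3 N to start, 5 N fully in; it comes back up when let go
- pin_stand: blue plastic stand fixed to the worktop, left of the robot: 56 x 56 mm block, 45 mm high, on a 60 x 60 x 8 mm foot; origin at the centre of its underside. The pin stands upright in the hole in the middle of its top (9.5 mm across, 42 mm deep)
- digital_scope: tall dark digital microscope fixed on the worktop, an obstacle right of and behind the pin stand: origin at its foot; up to 0.36 m high; its foot reaches forward to x = 0.40 m, all of it above 0.04 m height lies behind x = 0.44 m. Carry the pin past it in front or above
- pin_grip (a point): the place to grip the reset pin, on its axis half-way up its handle. Loose, about 50 g. Round orange handle 16 mm across, 62 mm long (30 mm above and 32 mm below this point), then a steel pin 6 mm across, 38 mm long. The z axis points along the pin toward the handle's end (up, as it stands). It stands upright in the stand with the handle's lower end resting on the stand's top; lift it 40 mm or more straight up to free it
- pin_tip (a point): end of the steel pin, 70 mm below pin_grip along the pin's axis
- reset_pin: the reset pin as a whole; origin at the end of the steel pin, z axis up along the pin
- vial_1_mid (a point): small glass vial, cream contents, black cap, 22 mm across, 52 mm tall, standing; its centre; a loose bystander
- vial_2_mid (a point): small clear glass vial, white cap, 22 mm across, 52 mm tall, standing; its centre; a loose bystander
- tape_teal_mid (a point): roll of teal tape lying flat, 60 mm across, 18 mm high; its centre; a loose bystander
- petri_a_mid (a point): closed petri dish, 66 mm across, 16 mm high; its centre; a loose bystander
- timer_mid (a point): white bench timer with keys, 66 x 62 x 20 mm; its centre; a loose bystander

How it is judged:
On the way, in this order (a step that is already met when the one before it is completed fails the run):
1. the reset pin is lifted clear of its stand in the gripper (height (world z) of pin_tip above 0.055 m and contact force between the fingers and reset_pin above 2 N), for 0.2 s.
2. the pin's tip, through the hole of the red-lamp channel, presses its button in (((horizontal distance between lamp_red_top and hole_1 below 0.036 m and value of joint reset_1 above 0.0045 m and contact force between reset_pin and reset_1 above 2 N and horizontal distance between pin_tip and hole_1 below 0.007 m and z of pin_tip in the frame of interlock_box below 0.044 m and value of joint each of reset_2, reset_3 below 0.002 m) or (horizontal distance between lamp_red_top and hole_2 below 0.036 m and value of joint reset_2 above 0.0045 m and contact force between reset_pin and reset_2 above 2 N and horizontal distance between pin_tip and hole_2 below 0.007 m and z of pin_tip in the frame of interlock_box below 0.044 m and value of joint each of reset_1, reset_3 below 0.002 m) or (horizontal distance between lamp_red_top and hole_3 below 0.036 m and value of joint reset_3 above 0.0045 m and contact force between reset_pin and reset_3 above 2 N and horizontal distance between pin_tip and hole_3 below 0.007 m and z of pin_tip in the frame of interlock_box below 0.044 m and value of joint each of reset_1, reset_2 below 0.002 m))), for 0.3 s.
At the end, for the whole second after the job is handed in: The button of the channel with the red lamp is at least 4.5 mm in (of 6 mm), pressed by the reset pin (over 2 N) whose tip is in that hole, at least 16 mm below the box's top; the gripper still grips the pin; the green channels' buttons are up (under 2 mm) (((horizontal distance between lamp_red_top and hole_1 below 0.036 m and value of joint reset_1 above 0.0045 m and contact force between reset_pin and reset_1 above 2 N and horizontal distance between pin_tip and hole_1 below 0.007 m and z of pin_tip in the frame of interlock_box below 0.044 m and value of joint each of reset_2, reset_3 below 0.002 m) or (horizontal distance between lamp_red_top and hole_2 below 0.036 m and value of joint reset_2 above 0.0045 m and contact force between reset_pin and reset_2 above 2 N and horizontal distance between pin_tip and hole_2 below 0.007 m and z of pin_tip in the frame of interlock_box below 0.044 m and value of joint each of reset_1, reset_3 below 0.002 m) or (horizontal distance between lamp_red_top and hole_3 below 0.036 m and value of joint reset_3 above 0.0045 m and contact force between reset_pin and reset_3 above 2 N and horizontal distance between pin_tip and hole_3 below 0.007 m and z of pin_tip in the frame of interlock_box below 0.044 m and value of joint each of reset_1, reset_2 below 0.002 m)) and contact force between the fingers and reset_pin above 2 N); the arm keeps its last pose, push and grip.
It fails at once if the button of a green channel is pressed in (over 3 mm) ((not (horizontal distance between lamp_red_top and hole_1 below 0.036 m) and value of joint reset_1 above 0.003 m) or (not (horizontal distance between lamp_red_top and hole_2 below 0.036 m) and value of joint reset_2 above 0.003 m) or (not (horizontal distance between lamp_red_top and hole_3 below 0.036 m) and value of joint reset_3 above 0.003 m)).
It fails at once if a bystander is moved by more than 30 mm (distance of any of vial_1_mid, vial_2_mid, tape_teal_mid, petri_a_mid, timer_mid from where it was at the start of the episode above 0.03 m).
It also fails if it takes over 56 s, if anything falls off the work surface, if the arm or the gripper's body presses on something with over 40 N, if the wrist force passes 120 N, or if a joint passes its speed limit or range.

## Robot

A 6-joint arm with a two-finger parallel gripper is mounted at the origin on a cart in front of the work surface, level with it; the furniture and walls round the work are solid. World frame = base frame: x ahead of the robot, y to its left, z up, the work surface at z = 0. Lengths are in m, angles in rad, forces in N, time in s.
With the tool pointing down it reaches from about 0.325 to 0.85 m from the base axis. Payload 4.4 kg.
Tool frame: the origin (TCP) lies midway between the tips of the shut fingers; the grasp point (between the pads) lies bot.pinch_z behind it (bot.pinch_z is the distance from the TCP to the grasp point, in m); z points along the fingers, y is the line along which they close (so a half turn about z gives the same grasp; the last joint's range is limited). The gripper opens to 94 mm and grips with 3 to 60 N. Pads are 16 mm wide; open, the fingers measure 119 mm over their backs; the gripper's body (75 mm by 177 mm) begins 78 mm behind the grasp point.
Start: joints at [1.161, 0.207, 1.542, -0, 1.393, -0.15], TCP at [0.148, 0.556, 0.205] pointing down, gripper open.
Joint ranges: [-2.73, 2.73], [-0.86, 2.22], [0.23, 2.46], [-1.11, 4.25], [0.08, 2.63], [-2.82, 2.82]. Speed limits (rad/s): [2.79, 2.79, 3.14, 3.14, 3.14, 3.14].

## Interface

Orientations are given as a rotation vector (axis times angle).
In Python, from workcell import bot gives the robot as it stands.
- The arm moves only by the shell command python3 -m handwheel 'ROWS' [OPENING] [FORCE]. ROWS is a JSON object of lists of equal length, an entry for each row: "travel": the shift along the tool's x, y, z in m, a list of three; "roll": the turn about the tool's z in degrees. In form: {"travel": [[dx, dy, dz], ...], "roll": [roll, ...]}. A call has exactly 10 rows; each row is the pose to reach, as a shift and turn from the pose commanded when the call began, along the tool's axes at that moment; what a row does not reach only later rows make up. A row lasts 1/8 s, in which the tool goes at most 62.5 mm and 10.7 degrees, less where a joint would pass 70% of its speed; a pose out of reach is approached as far as the arm can. A call with a gripper value outside its range is refused whole. OPENING is the opening, from 0 (shut) to 1 (fully open), set as the call begins (- or left out, the last holds). The fingers move at their own pace and stop on an object; FORCE is the grip in N (left out, the last holds). Time passes only in rows, so rows that repeat a pose let the fingers close, or fill a call up. It gives the time, the measured TCP pose, the force, the opening and the grip force at its end, in the units of the state.
- bot.read_state(): the state, without advancing time (a new reading comes with each control period).
- bot.camera(name): name is "side" or "top"; returns a dict with "img" (480x640x3 uint8, red, green, blue), "intrinsics" (3x3 intrinsics, pixels), "dist" ([k1, k2, p1, p2, k3] as OpenCV has them; the pictures are not rectified), "extrinsics" (4x4, takes a point from camera to world coordinates). Camera axes: x right, y down, z forward; pixel columns grow to the right and rows downward; lengths in m; the calibration is good to about 2 mm. A picture is of the moment at which its call begins. There is no depth.
- bot.hand_in(): hands the job in; it is judged then, once.
The state is a dict: "time": time; "qpos": joint angles; "joint_velocities": joint speeds; "joint_efforts": joint torques, N m; "position": TCP position; "tcp_rot": TCP orientation; "ft_force": force on the tool from outside, world axes, zero at the start; "moment": the same for the moment, N m; "width": finger opening in m; "grip_force": force on a finger pad.
Only numpy, scipy, OpenCV 4.12 (cv2) and the standard library are available. Lean on these libraries where they do the work, as an engineer would, in place of code of your own. Each camera call takes 0.05 s, during which the arm holds its last target. There are 200 camera calls.

## Working session

There is one attempt and no reset: what is moved stays moved. The work goes in short steps, Python scripts to look and compute and a shell command to move; the robot and the scene stay as the last step left them, time stands still between calls to the robot, and variables do not carry over. Pictures are saved under pics/ and viewed, at most 10 in all, crops included, and the job is handed in when it is done.

```bash
mkdir -p pics; python3 - <<'E'
from workcell import bot
import cv2
print(bot.read_state(), bot.pinch_z)
for n in("side","top"):
    c=bot.camera(n); cv2.imwrite(f"pics/{n}0.png",c["img"][:,:,::-1]); print(n,c["intrinsics"],c["dist"],c["extrinsics"])
E
```

```text
{'time': 0.0, 'qpos': array([ 1.16046667e+00,  2.07395195e-01,  1.54293705e+00, -2.57439914e-05,
        1.39350599e+00, -1.50485150e-01]), 'joint_velocities': array([ 0.00089026,  0.00160511, -0.00105054, -0.00126078,  0.00266652,
        0.00021996]), 'joint_efforts': array([-6.24306685e-04, -3.70856202e+01, -2.81422913e+01,  6.97755790e-02,
        3.59356881e-02, -1.88929953e-04]), 'position': array([0.14742089, 0.55494678, 0.20431292]), 'tcp_rot': array([-0.40693076, -3.11452224,  0.00339996]), 'ft_force': array([-0.3092952 , -0.08450474, -0.03924744]), 'moment': array([0.01480522, 0.00779906, 0.01738139]), 'grip_force': 0.0, 'width': 0.0942589797629099} 0.0188
side [[447.29474589   0.         317.212768  ]
 [  0.         447.29474589 239.94540473]
 [  0.           0.           1.        ]] [0.00219528 0.         0.         0.         0.        ] [[-0.87342415 -0.33983963  0.34876823  0.11498788]
 [-0.48695861  0.6076979  -0.62735522  0.82228718]
 [ 0.00125444 -0.71778289 -0.69626586  0.86669744]
 [ 0.          0.          0.          1.        ]]
top [[462.263362     0.         315.55148577]
 [  0.         462.263362   243.60303843]
 [  0.           0.           1.        ]] [-0.09913142  0.          0.          0.          0.        ] [[ 0.00838973 -0.99475717  0.10192053  0.35286955]
 [-0.99993928 -0.00761761  0.00796258  0.09869164]
 [-0.00714444 -0.10198114 -0.99476068  1.41647528]
 [ 0.          0.          0.          1.        ]]
```

View pics/side0.png

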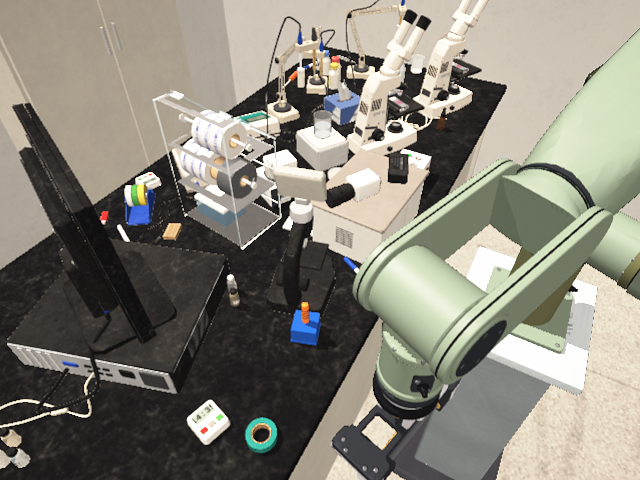

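View pics/top0.png

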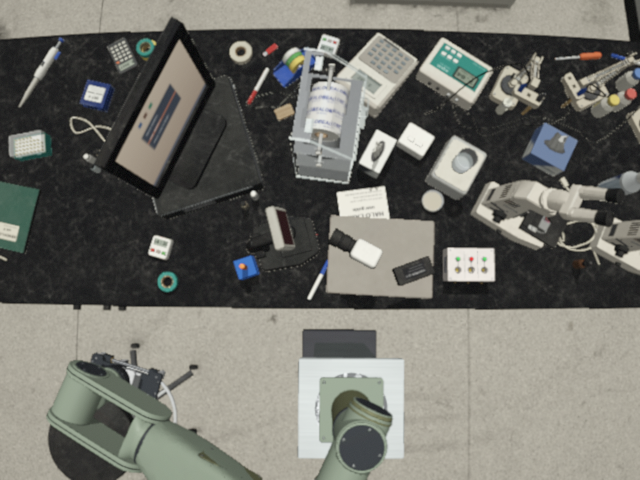

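The side view shows the orange pin in the blue stand at (305,312). In the top view the pin is at (242,267) and the white box at (469,264), with the red lamp in the middle at about (471,260).

```bash
cat > h.py <<'E'
import numpy as np, cv2
from workcell import bot
def ray(c,uv):
    p=cv2.undistortPoints(np.array([[uv]],float),c["intrinsics"],np.array(c["dist"]))[0,0]
    E=c["extrinsics"]; return E[:3,3],E[:3,:3]@np.array([p[0],p[1],1])
def onz(c,uv,z):
    o,d=ray(c,uv); return o+d*(z-o[2])/d[2]
def tri(c1,u1,c2,u2):
    o1,d1=ray(c1,u1);o2,d2=ray(c2,u2)
    s=np.linalg.lstsq(np.c_[d1,-d2],o2-o1,rcond=None)[0]
    a,b=o1+s[0]*d1,o2+s[1]*d2; return (a+b)/2,np.linalg.norm(a-b)
def proj(c,P):
    T=np.linalg.inv(c["extrinsics"]); return cv2.projectPoints(np.array([P],float),cv2.Rodrigues(T[:3,:3])[0],T[:3,3],c["intrinsics"],np.array(c["dist"]))[0][0,0]
def blobs(img,lo,hi,roi,mn=3):
    x0,y0,x1,y1=roi; h=cv2.cvtColor(img[y0:y1,x0:x1],cv2.COLOR_RGB2HSV)
    n,_,st,ce=cv2.connectedComponentsWithStats(cv2.inRange(h,lo,hi))
    return [(tuple(np.round(ce[i]+[x0,y0],1)),st[i].tolist()) for i in range(1,n) if st[i,4]>=mn]
E
python3 - <<'E'
from h import *
t=bot.camera("top");s=bot.camera("side")
R=(440,240,500,290)
print("red",blobs(t["img"],(0,120,80),(8,255,255),R),blobs(t["img"],(172,120,80),(180,255,255),R))
print("green",blobs(t["img"],(40,80,60),(85,255,255),R))
print("yellow",blobs(t["img"],(15,80,60),(35,255,255),R))
print("white",blobs(t["img"],(0,0,190),(180,40,255),R,200))
print("or top",blobs(t["img"],(5,140,100),(20,255,255),(225,250,265,285)))
print("or side",blobs(s["img"],(3,140,100),(20,255,255),(285,290,330,345)))
print("blue top",blobs(t["img"],(100,120,60),(125,255,255),(225,245,265,290),50))
a=cv2.resize(t["img"][240:290,440:500],None,fx=6,fy=6,interpolation=2)
b=cv2.resize(t["img"][240:290,220:280],None,fx=6,fy=6,interpolation=2)
d=cv2.resize(s["img"][290:350,270:342],None,fx=5,fy=5,interpolation=2)
cv2.imwrite("pics/z.png",np.hstack([a,b])[:,:,::-1]);cv2.imwrite("pics/zs.png",d[:,:,::-1])
E
```

```text
red [((np.float64(471.0), np.float64(258.7)), [30, 18, 3, 3, 7])] []
green [((np.float64(458.0), np.float64(258.5)), [17, 17, 3, 4, 8]), ((np.float64(484.0), np.float64(258.7)), [43, 18, 3, 3, 7])]
yellow [((np.float64(456.9), np.float64(269.6)), [16, 28, 3, 4, 7]), ((np.float64(469.9), np.float64(269.3)), [29, 28, 3, 4, 9]), ((np.float64(483.0), np.float64(269.5)), [42, 29, 3, 2, 6])]
white [((np.float64(470.3), np.float64(264.0)), [8, 8, 46, 33, 1345])]
or top [((np.float64(242.9), np.float64(266.4)), [16, 15, 5, 4, 17])]
or side [((np.float64(304.8), np.float64(312.3)), [16, 12, 8, 21, 125])]
blue top [((np.float64(246.2), np.float64(267.4)), [8, 10, 27, 25, 427])]
```

View pics/z.png

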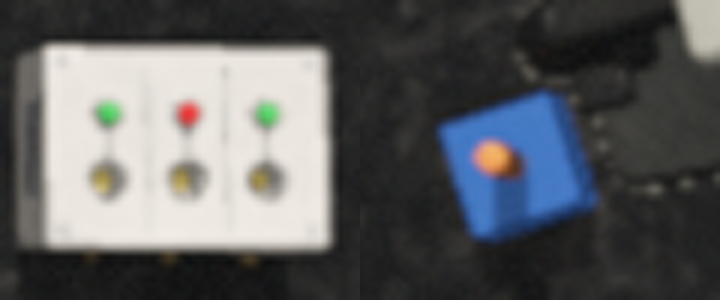

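View pics/zs.png

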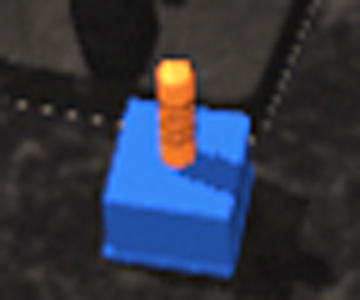

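The crops show the red lamp is the middle one. The middle hole is near (470.8,269.7), and the handle end is near (242.4,265.8) in the top view. The side view has the handle from (304.8,302) to (305.3,323).

```bash
python3 - <<'E'
from h import *
t=bot.camera("top");s=bot.camera("side")
L=[onz(t,(u,v),.067) for u,v in((458,258.5),(471,258.7),(484,258.7))]
H=[onz(t,((u+.5)/6+439.5,(v+.5)/6+239.5),.060) for u,v in((108,180),(187.5,180),(266.5,180))]
for a in L+H: print(a.round(4))
d=L[0]-L[2]; print("pitch",np.linalg.norm(d)/2, "yaw deg",np.degrees(np.arctan2(-d[0],d[1])), "lamp-hole",[np.linalg.norm((L[i]-H[i])[:2]) for i in range(3)])
h=t["img"][240:290,440:500]
m=cv2.inRange(cv2.cvtColor(h,cv2.COLOR_RGB2HSV),(0,0,190),(180,40,255))
c=max(cv2.findContours(m,0,1)[0],key=cv2.contourArea);r=cv2.minAreaRect(c);print(r)
print("top face corners",[onz(t,p+[440,240],.06).round(4) for p in cv2.boxPoints(r)])
print("pin top", onz(t,(242.9,266.4),.100), onz(t,(242.4,265.8),.107), tri(t,(242.4,265.9),s,(304.8,303.5)))
print("side centroid at z .076", onz(s,(304.8,312.3),.076))
g=t["img"][245:290,225:265]
m=cv2.inRange(cv2.cvtColor(g,cv2.COLOR_RGB2HSV),(100,150,130),(125,255,255))
c=max(cv2.findContours(m,0,1)[0],key=cv2.contourArea);r=cv2.minAreaRect(c);print(r,onz(t,np.array(r[0])+[225,245],.04))
# bystanders
for n,cc,uv in(("timer",t,(160,247)),("tape",t,(167,282)),("vial",t,(254,197)),("vial side",s,(234,300))): print(n,onz(cc,uv,.02))
E
```

```text
[ 0.4502 -0.3107  0.067 ]
[ 0.4499 -0.3497  0.067 ]
[ 0.4501 -0.389   0.067 ]
[ 0.4179 -0.3109  0.06  ]
[ 0.4181 -0.3508  0.06  ]
[ 0.4182 -0.3907  0.06  ]
pitch 0.039186037933912336 yaw deg -0.1092883735638565 lamp-hole [np.float64(0.032337835077767434), np.float64(0.031814758681803945), np.float64(0.031899290340857644)]
((30.5, 24.0), (32.0, 45.0), 90.0)
top face corners [array([ 0.4818, -0.2833,  0.06  ]), array([ 0.4827, -0.42  ,  0.06  ]), array([ 0.3874, -0.4174,  0.06  ]), array([ 0.387 , -0.2816,  0.06  ])]
pin top [0.42063646 0.31641808 0.1       ] [0.42197008 0.31673052 0.107     ] (array([0.42344759, 0.31790439, 0.10424114]), np.float64(0.003518157454600358))
side centroid at z .076 [0.42452643 0.32051434 0.076     ]
((20.450002670288086, 21.849998474121094), (19.60611915588379, 20.55480194091797), 71.56504821777344) [0.42245246 0.31864346 0.04      ]
timer [0.48177498 0.58846614 0.02      ]
tape [0.37467898 0.56225992 0.02      ]
vial [0.63879119 0.30067114 0.02      ]
vial side [0.61222045 0.33618478 0.02      ]
```

```bash
cat >> h.py <<'E'
from scipy.spatial.transform import Rotation as Ro
def delta(target):
    s=bot.read_state(); R=Ro.from_rotvec(s["tcp_rot"]).as_matrix()
    return R.T@(np.array(target)-s["position"]),R
E
python3 - <<'E'
from h import *
for T in((.4225,.318,.205),(.4225,.318,.06)): print(delta(T)[0].round(4))
print(delta(T)[1].round(4))
t=bot.camera("top")
for uv in((268,207),(297,250),(318,262)): print(onz(t,uv,.3).round(3))
E
```

```text
[-3.267e-01 -1.588e-01  1.000e-04]
[-0.3267 -0.1587  0.1451]
[[-9.664e-01  2.569e-01 -3.000e-04]
 [ 2.569e-01  9.664e-01 -7.000e-04]
 [ 1.000e-04 -8.000e-04 -1.000e+00]]
[0.557 0.225 0.3  ]
[0.451 0.152 0.3  ]
[0.423 0.101 0.3  ]
```

```bash
python3 -m handwheel '{"travel": [[-0.04,-0.02,0],[-0.085,-0.04,0],[-0.13,-0.063,0],[-0.175,-0.085,0],[-0.22,-0.107,0],[-0.26,-0.126,0],[-0.295,-0.143,0],[-0.318,-0.155,0],[-0.327,-0.159,0],[-0.327,-0.159,0]],"roll":[0,0,0,0,0,0,0,0,0,0]}' 1 30
python3 - <<'E'
from h import *
print(delta((.4225,.318,.06))[0].round(4))
s=bot.camera("side");t=bot.camera("top")
print("or side",blobs(s["img"],(3,140,100),(20,255,255),(285,290,330,345)))
d=cv2.resize(s["img"][210:360,220:400],None,fx=4,fy=4,interpolation=2)
cv2.imwrite("pics/a1.png",d[:,:,::-1])
E
```

```text
time: 1.6
position: [0.4229, 0.3181, 0.2054]
tcp_rot: [-0.408, -3.115, -0.0]
ft_force: [0.4, 0.4, 0.4]
width: 0.0935
grip_force: 0.0
[ 0.0003 -0.0002  0.1454]
or side [((np.float64(304.8), np.float64(312.3)), [16, 12, 8, 21, 126])]
```

View pics/a1.png

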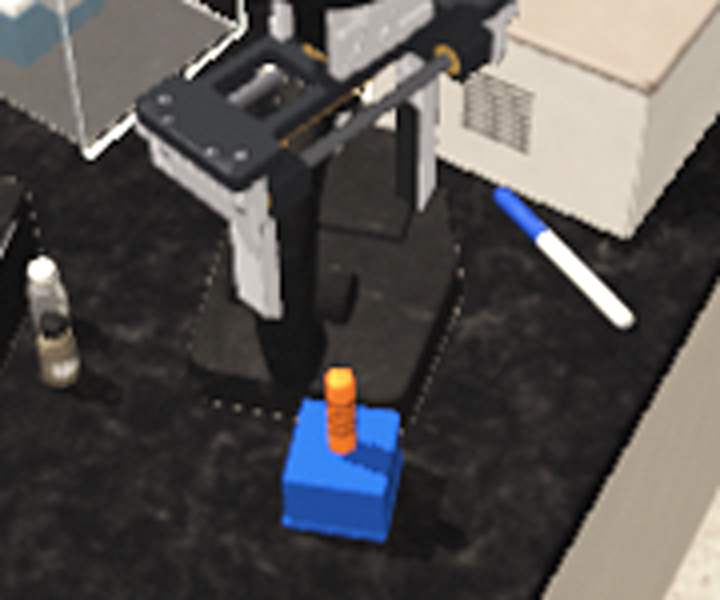

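The open fingers straddle the pin, with the handle at (305,312) full-frame unmoved. Descend and grip.

```bash
python3 -m handwheel '{"travel": [[0,0,0.02],[0,0,0.045],[0,0,0.07],[0,0,0.095],[0,0,0.115],[0,0,0.13],[0,0,0.14],[0,0,0.145],[0,0,0.145],[0,0,0.145]],"roll":[0,0,0,0,0,0,0,0,0,0]}' 1 30
python3 -m handwheel '{"travel": [[0,0,0],[0,0,0],[0,0,0],[0,0,0],[0,0,0],[0,0,0],[0,0,0],[0,0,0],[0,0,0],[0,0,0]],"roll":[0,0,0,0,0,0,0,0,0,0]}' 0 30
```

```text
time: 2.95
position: [0.4235, 0.3183, 0.0611]
tcp_rot: [0.407, 3.114, 0.001]
ft_force: [-0.5, 0.4, 0.5]
width: 0.0939
grip_force: 0.0
time: 4.2
position: [0.4229, 0.3181, 0.0604]
tcp_rot: [0.407, 3.115, 0.0]
ft_force: [0.2, 0.6, 0.2]
width: 0.0154
grip_force: 30.0
```

```bash
python3 -m handwheel '{"travel": [[0,0,-0.01],[0,0,-0.03],[0,0,-0.055],[0,0,-0.085],[0,0,-0.12],[0,0,-0.155],[0,0,-0.19],[0,0,-0.22],[0,0,-0.24],[0,0,-0.25]],"roll":[0,0,0,0,0,0,0,0,0,0]}'
python3 - <<'E'
from h import *
s=bot.camera("side");t=bot.camera("top")
d=cv2.resize(s["img"][140:360,220:400],None,fx=2.7,fy=2.7,interpolation=2)
cv2.imwrite("pics/a2.png",d[:,:,::-1])
p=bot.read_state()["position"]
print(p,proj(s,p-[0,0,.0512]),proj(s,p))
for T in((.37,.30,.31),(.37,-.33,.31),(.418,-.3505,.31)): print(delta(T)[0].round(4))
E
```

```text
time: 5.45
position: [0.4232, 0.318, 0.3125]
tcp_rot: [0.407, 3.113, 0.002]
ft_force: [0.5, 0.5, -0.5]
width: 0.0154
grip_force: 30.0
[0.42322846 0.31812636 0.31182522] [304.266566   252.58424934] [303.73236036 232.84942747]
[ 0.0468 -0.0312  0.0017]
[-0.1151 -0.64    0.0012]
[-0.1667 -0.6475  0.0013]
```

View pics/a2.png

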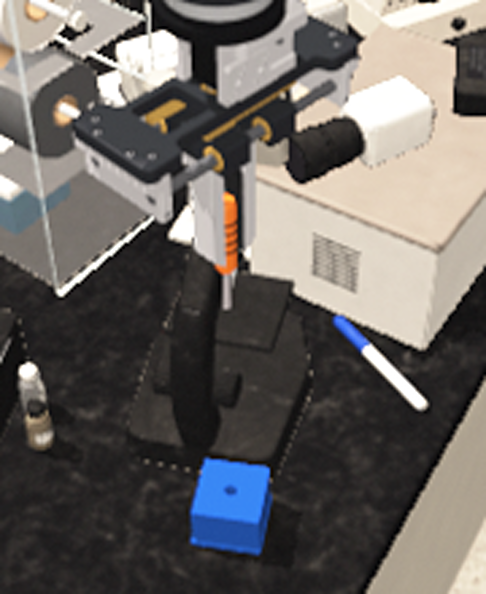

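The pin is held straight, its tip at about (304,254) against the predicted (304,253), and the stand is empty. Now carry it in front of the scope and above the cabinet.

```bash
python3 -m handwheel '{"travel": [[0.02,-0.01,0],[0.04,-0.025,0],[0.042,-0.05,0],[0.035,-0.085,0],[0.025,-0.12,0],[0.015,-0.16,0],[0.005,-0.2,0],[-0.005,-0.24,0],[-0.013,-0.27,0],[-0.018,-0.29,0]],"roll":[0,0,0,0,0,0,0,0,0,0]}'
python3 - <<'E'
from h import *
print(bot.read_state()["qpos"].round(3))
for T in((.38,-.33,.31),(.418,-.3505,.31)): print(delta(T)[0].round(4))
E
```

```text
time: 6.8
position: [0.3649, 0.0319, 0.3092]
tcp_rot: [-0.409, -3.112, 0.0]
ft_force: [0.7, 0.0, -1.0]
width: 0.015
grip_force: 30.0
[-0.15  -0.331  1.838 -0.     1.637 -1.46 ]
[-0.1081 -0.3457 -0.0009]
[-0.1501 -0.3557 -0.001 ]
```

```bash
python3 -m handwheel '{"travel": [[-0.012,-0.035,0],[-0.025,-0.075,0],[-0.04,-0.115,0],[-0.055,-0.16,0],[-0.07,-0.2,0],[-0.088,-0.245,0],[-0.108,-0.285,0],[-0.13,-0.325,0],[-0.145,-0.348,0],[-0.15,-0.356,0]],"roll":[0,0,0,0,0,0,0,0,0,0]}'
python3 -m handwheel '{"travel": [[0,0,0.015],[0,0,0.04],[0,0,0.065],[0,0,0.09],[0,0,0.11],[0,0,0.125],[0,0,0.135],[0,0,0.14],[0,0,0.14],[0,0,0.14]],"roll":[0,0,0,0,0,0,0,0,0,0]}'
python3 - <<'E'
from h import *
p=bot.read_state()["position"]; print(p,bot.read_state()["qpos"].round(2))
s=bot.camera("side");t=bot.camera("top")
for c in(s,t): print(proj(c,p-[0,0,.0512]),proj(c,(.418,-.3505,.06)))
u,v=np.int32(proj(s,(.418,-.3505,.1)))
a=cv2.resize(s["img"][v-50:v+50,u-50:u+50],None,fx=4,fy=4,interpolation=2)
u,v=np.int32(proj(t,(.418,-.3505,.1)));print(u,v)
b=cv2.resize(t["img"][v-50:v+50,u-50:u+50],None,fx=4,fy=4,interpolation=2)
cv2.imwrite("pics/a3.png",np.hstack([a,b])[:,:,::-1])
E
```

```text
time: 8.05
position: [0.4187, -0.3501, 0.3085]
tcp_rot: [-0.409, -3.112, -0.004]
ft_force: [0.6, 0.3, -0.8]
width: 0.0151
grip_force: 30.0
time: 9.3
position: [0.4197, -0.3499, 0.1712]
tcp_rot: [0.407, 3.114, -0.002]
ft_force: [0.4, 0.0, -0.2]
width: 0.0154
grip_force: 30.0
[ 0.41972145 -0.34990392  0.17120642] [-0.85  0.18  1.65  0.    1.31 -2.16]
[417.00691118 147.96287728] [414.59594829 164.4941848 ]
[477.35392153 268.00486343] [470.72955655 269.60139134]
475 268
```

View pics/a3.png

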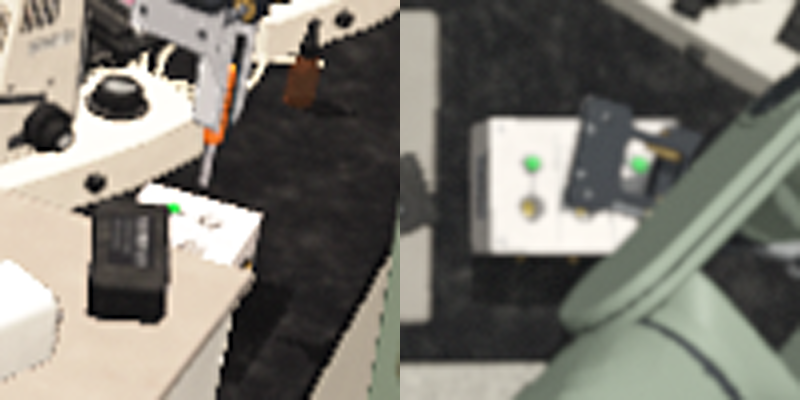

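The side crop shows the tip at (203,185), just above the box. Hole 1 and its green lamp are visible. The pixel check is next.

```bash
python3 - <<'E'
from h import *
p=bot.read_state()["position"]
s=bot.camera("side")
q=lambda P:((proj(s,P)-[385,125])*10).round(0)
print("tip",q(p-[0,0,.0512]),"grip",q(p+[0,0,.0188]),"holes",[q((.418,y,.06)) for y in(-.3105,-.3505,-.3905)],"lamps",[q((.45,y,.069)) for y in(-.3105,-.3505,-.3905)],"corner",q((.385,-.2805,.06)),q((.385,-.4205,.06)))
a=cv2.resize(s["img"][125:180,385:455],None,fx=10,fy=10,interpolation=cv2.INTER_CUBIC)
cv2.imwrite("pics/a4.png",a[:,:,::-1])
E
```

```text
tip [320. 230.] grip [358.  24.] holes [array([250., 460.]), array([296., 395.]), array([340., 332.])] lamps [array([157., 407.]), array([204., 342.]), array([249., 281.])] corner [319. 542.] [470. 314.]
```

View pics/a4.png

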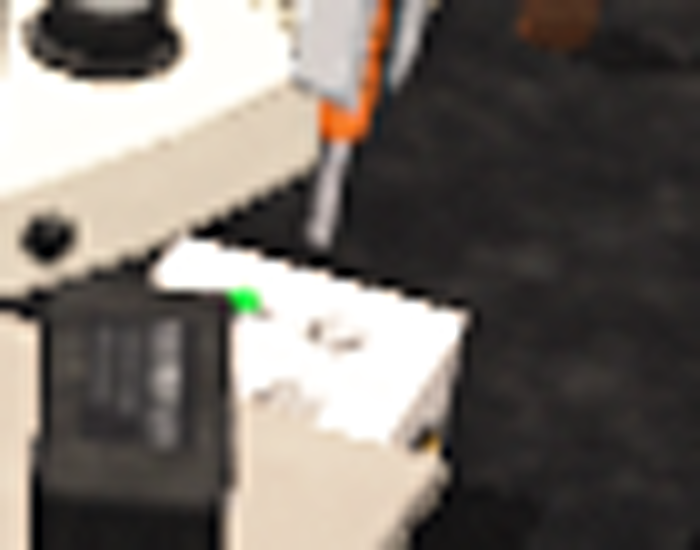

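The visible hole at (335,335) is hole 3, and the tip at (319,246) lines up with the middle hole to about 1 mm. Make a small correction, then lower.

```bash
python3 -m handwheel '{"travel": [[0.001,-0.001,0.0],[0.001,-0.001,0.015],[0.001,-0.001,0.03],[0.001,-0.001,0.04],[0.001,-0.001,0.046],[0.001,-0.001,0.052],[0.001,-0.001,0.058],[0.001,-0.001,0.061],[0.001,-0.001,0.061],[0.001,-0.001,0.061]],"roll":[0,0,0,0,0,0,0,0,0,0]}'
python3 -m handwheel '{"travel": [[0,0,0.001],[0,0,0.002],[0,0,0.003],[0,0,0.004],[0,0,0.005],[0,0,0.006],[0,0,0.007],[0,0,0.008],[0,0,0.008],[0,0,0.008]],"roll":[0,0,0,0,0,0,0,0,0,0]}'
python3 -c "
from h import *
s=bot.read_state();print(s['position'],s['ft_force'],s['moment'])"
```

```text
time: 10.7
position: [0.4183, -0.3503, 0.1098]
tcp_rot: [0.407, 3.115, -0.001]
ft_force: [0.3, 1.1, -0.8]
width: 0.0157
grip_force: 30.0
time: 11.95
position: [0.4181, -0.3501, 0.1015]
tcp_rot: [-0.407, -3.115, 0.0]
ft_force: [-0.4, 0.2, -0.6]
width: 0.0156
grip_force: 30.0
[ 0.41810195 -0.35014854  0.10145836] [-0.3935051   0.24866854 -0.56468108] [0.04624696 0.05716393 0.00497569]
```

No force with the tip about 10 mm inside the hole. Continue down onto the button.

```bash
python3 -m handwheel '{"travel": [[0,0,0.001],[0,0,0.002],[0,0,0.003],[0,0,0.004],[0,0,0.005],[0,0,0.006],[0,0,0.007],[0,0,0.008],[0,0,0.008],[0,0,0.008]],"roll":[0,0,0,0,0,0,0,0,0,0]}'
python3 -m handwheel '{"travel": [[0,0,0.0005],[0,0,0.001],[0,0,0.0015],[0,0,0.002],[0,0,0.0025],[0,0,0.003],[0,0,0.003],[0,0,0.003],[0,0,0.003],[0,0,0.003]],"roll":[0,0,0,0,0,0,0,0,0,0]}'
```

```text
time: 13.2
position: [0.4182, -0.3502, 0.0936]
tcp_rot: [0.407, 3.115, -0.0]
ft_force: [-0.7, -0.1, 1.9]
width: 0.0157
grip_force: 30.0
time: 14.45
position: [0.4181, -0.3502, 0.0905]
tcp_rot: [0.407, 3.115, -0.0]
ft_force: [-1.3, 0.9, 4.5]
width: 0.0157
grip_force: 30.0
```

```bash
python3 -m handwheel '{"travel": [[0,0,0.0005],[0,0,0.001],[0,0,0.0015],[0,0,0.002],[0,0,0.002],[0,0,0.002],[0,0,0.002],[0,0,0.002],[0,0,0.002],[0,0,0.002]],"roll":[0,0,0,0,0,0,0,0,0,0]}' - 40
python3 -c "
from h import *
for i in range(4):
  bot.camera('side');s=bot.read_state();print(s['position'],s['ft_force'])"
```

```text
time: 15.7
position: [0.4184, -0.3504, 0.09]
tcp_rot: [0.407, 3.115, -0.001]
ft_force: [-2.5, 2.8, 11.7]
width: 0.0157
grip_force: 40.0
[ 0.41839268 -0.35042125  0.09002807] [-2.57991803  3.85557288 11.8620977 ]
[ 0.41838517 -0.35038875  0.08997898] [-2.26739925  2.84849811 11.6732898 ]
[ 0.41839142 -0.35041894  0.09002792] [-2.55563765  2.79792221 12.07379707]
[ 0.41838334 -0.35041434  0.09001771] [-1.21066089  2.06883776 11.49491416]
```

The force rose along the spring's curve (1.9, then 4.5 N) and then jumped to 11.7 N with the TCP stalled, so the button is at its stop. Handing in.

```bash
python3 -c "
from workcell import bot
print(bot.hand_in())"
```

```text
the job is handed in; nothing more can be done
None
```

I handed the job in with the gripper still holding the reset pin and pressing the middle (red-lamp) button against its stop at about 12 N; the verdict was not shown.

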